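# Set the length stop on a drilling fence

### The arm

A 7-joint arm with a two-finger parallel gripper is mounted at the origin on the work surface. World frame = base frame: x ahead of the robot, y to its left, z up, the work surface at z = 0. Lengths are in m, angles in degrees, forces in N, time in s.
With the tool pointing down it reaches from about 0.425 to 0.875 m from the base axis. Payload 4.7 kg.
Tool frame: the origin (TCP) lies at the very end of the fingers, on their centre line; the grasp point (between the pads) lies 19 mm behind it; z points along the fingers, y is the line along which they close (so a half turn about z gives the same grasp; the last joint's range is limited). The gripper opens to 87 mm and grips with 3 to 60 N. Pads are 19 mm wide; open, the fingers measure 117 mm over their backs; the gripper's body (75 mm by 190 mm) begins 51 mm behind the grasp point.
Start: joints at [-62.676, 18.392, -4.016, 83.108, 1.295, 78.541, -3.26], TCP at [0.29, 0.582, 0.223] pointing down, gripper open.
Joint ranges: [-163.93, 163.93], [-17.29, 119.83], [-79.2, 71.16], [3.27, 140.29], [-89.18, 269.18], [5.43, 117.66], [-154.24, 154.24]. Speed limits (degrees/s): [147.25, 147.25, 180, 180, 180, 180, 180].

### API

Orientations are given as [roll, pitch, yaw] about the fixed x, y, z axes, in that order (R = Rz(yaw) Ry(pitch) Rx(roll)).
In Python, from cell import telemetry, cams, env gives the robot as it stands.
- The arm moves only by the tool arm_command, never from a script. Its argument "series" is text: rows parted by semicolons, each of 5 numbers parted by spaces: the shift along the tool's x, y, z in mm, then the turn about the tool's z in rad, then the closure in counts, from 0 (fully open) to 255 (shut). A call has 1 to 20 rows; each row shifts and turns the commanded pose from where the row before left it, along the tool's axes as they then stand; what a row does not reach is not made up. A row lasts 1/12 s, in which the tool goes at most 41.7 mm and 7.16 degrees, less where a joint would pass 70% of its speed; a pose out of reach is approached as far as the arm can. A call is refused whole if a number of a shift passes 41.7 or a number of a turn 0.125, either way. A call with a gripper value outside its range is refused whole. The fingers move at their own pace and stop on an object; "squeeze" is the grip in N (left out, the last holds). Time passes only in rows, so rows that do not move let the fingers close. It gives the time, the measured TCP pose, the force, the opening and the grip force at its end, in the units of the state.
- telemetry.get_obs(): the state, without advancing time (a new reading comes with each control period).
- cams.read_camera(name): name is "side" or "top"; returns the picture (400x640x3 uint8, blue, green, red); there is no depth.
- cams.calibration(name): a dict with "K" (3x3 intrinsics, pixels), "origin" and "rotation" of the camera in the world. Camera axes: x right, y down, z forward; pixel columns grow to the right and rows downward; lengths in m; the calibration is good to about 2 mm. A picture is of the moment at which its call begins. calibration takes no time and is no camera call.
- env.sign_off(): hands the job in; it is judged then, once.
The state is a dict: "time_s": time; "qpos": joint angles; "joint_velocities": joint speeds; "effort": joint torques, N m; "tool_pos": TCP position; "tool_rot": TCP orientation; "force": force on the tool from outside, world axes, zero at the start; "wrist_torque": the same for the moment, N m; "grip_width": finger opening in m; "grasp_force": force on a finger pad.
Only numpy, scipy, OpenCV 4.12 (cv2) and the standard library are available. Lean on these libraries where they do the work, as an engineer would, in place of code of your own. Each camera call takes 0.05 s, during which the arm holds its last target. There are 200 camera calls.

### The job

Set the fence for the next board: hold down the thumb button of the sliding stop and, keeping it down, slide the stop along the rail until its steel plate comes up to the end of the clamped pine board. Then let go, so that the button springs up and locks the stop there.

Things in the scene. Friction and masses are not known exactly. Their poses are not given: they have to be found in the camera images.
- button_top (a point): Top centre of the stop's release button: a grey plate, 40 mm along the rail, 44 across, unpressed top 93 mm above the table, between the two end walls of a black block (76 x 60 mm) on an aluminium rail 640 mm long, 57 mm high. Walls are 60 mm apart and rise 15 above the button. Axes: y along the rail towards the pine board, z up. The other block on the rail has a knob, no button, and is fixed.
- release (a joint): How far the button is pressed down, m: 0 up, stop locked on the rail by hidden teeth 4 mm apart; 0.012 fully down (hard end). The spring pushes back with 5 N at first, 9 N fully down. From 0.0075 on the stop is free and slides with about 1 N; hold 0.009 to 0.012. A finger on the button takes the stop along by friction or by pushing on an end wall. Let go, the stop backs up to 3 mm as it locks.
- stop_face (a point): Centre of the front of the stop's steel plate (60 mm across, 62 high, 10 thick), which hangs beside the rail, on the side away from the robot, and is to meet the board. Moves with the stop: 38 mm ahead of the button's centre along the rail, 55 mm to the side. Axes as button_top.
- board_end (a point): Top edge of the pine board's end that faces the stop, in line with stop_face. The board (180 mm along the rail, 90 wide, 35 thick, top 47 mm above the table) is clamped and fixed. Axes: y along the rail, from the stop towards the board; z up. The stop must slide along +y by the y distance from stop_face to board_end (70 to 220 mm); the board's end stops it.

How it is judged:
By the outcome, as a careful person would: the job done as asked, in the order asked, and still so for the second after the job is handed in, with the robot touching nothing.
It also fails if it takes over 32 s, if anything falls off the work surface, if the arm or the gripper's body presses on something with over 40 N, if the wrist force passes 120 N, or if a joint passes its speed limit or range.

## Working session

There is one attempt and no reset: what is moved stays moved. The work goes in short steps, Python scripts to look and compute and a tool call to move; the robot and the scene stay as the last step left them, time stands still between calls to the robot, and variables do not carry over. Pictures are saved under pics/ and viewed, at most 10 in all, crops included, and the job is handed in when it is done.

Besides the shell and the picture viewer there is one more tool, called after "Emit:" by a JSON object that holds its "fn" and its "kwargs", one argument or row to a line. arm_command: Moves the arm, as the interface text tells. Its arguments: {"type":"object","properties":{"series":{"type":"string"},"squeeze":{"type":"number"}},"required":["series"]}

```bash
mkdir -p pics; ls; python3 - <<'E'
from cell import telemetry, cams, env
import cv2, numpy as np
o=telemetry.get_obs(); print({k:o[k] for k in('time_s','tool_pos','tool_rot','force','grip_width')})
for n in('top','side'):
    cv2.imwrite(f'pics/{n}0.png',cams.read_camera(n)); c=cams.calibration(n); print(n,{k:np.round(v,4).tolist() for k,v in c.items()})
E
```

```text
pics
{'time_s': 0.0, 'tool_pos': array([0.28998281, 0.5811213 , 0.22145789]), 'tool_rot': array([-1.79889615e+02,  6.15484585e-03,  1.53487874e+02]), 'force': array([-0.25038925, -0.56740951,  0.56873493]), 'grip_width': 0.08700629168597261}
top {'K': [[455.8601, 0.0, 316.7346], [0.0, 455.8601, 204.3231], [0.0, 0.0, 1.0]], 'origin': [0.5525, -0.071, 0.7706], 'rotation': [-175.7311, 0.1817, -89.1649]}
side {'K': [[509.6989, 0.0, 321.2701], [0.0, 509.6989, 203.9648], [0.0, 0.0, 1.0]], 'origin': [0.1696, -0.6009, 0.5901], 'rotation': [-125.898, -1.2232, -39.2603]}
```

View pics/top0.png

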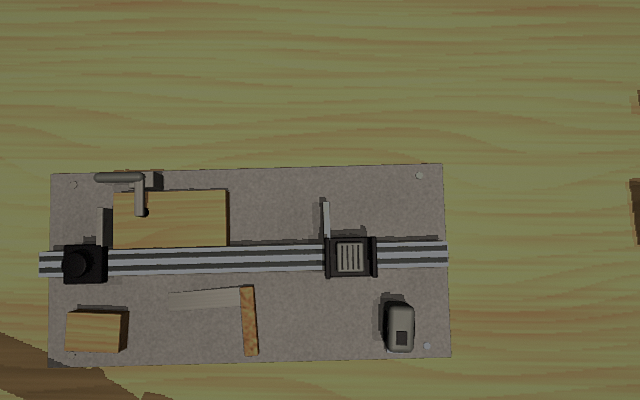

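View pics/side0.png

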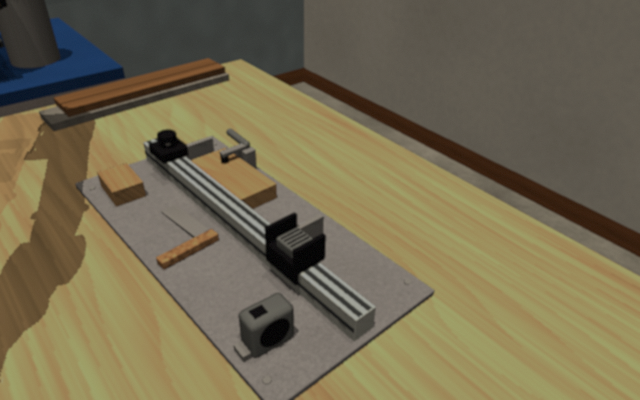

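The top view shows the stop's button at about (350,257), its steel plate at about (324,218), the end of the board facing the stop at u≈228, and the rail running from (40,264) to (447,252). The side view shows the same layout with the tape measure nearest the camera. I'll segment the parts on a crop next.

```bash
cat > h.py <<'E'
import numpy as np, cv2
from scipy.spatial.transform import Rotation as R
from cell import telemetry, cams, env
def ray(n,uv,z):
    c=cams.calibration(n); d=R.from_euler('xyz',c['rotation'],degrees=True).as_matrix()@np.linalg.solve(c['K'],[uv[0],uv[1],1]); o=np.array(c['origin'])
    return o+d*(z-o[2])/d[2]
E
python3 - <<'E'
from h import *
im=cv2.imread('pics/top0.png')
cv2.imwrite('pics/crop0.png',cv2.resize(im[170:300,215:390],None,fx=4,fy=4,interpolation=cv2.INTER_NEAREST))
for n,uv,z in[('btn',(350,257),.093),('plateFrontTop',(323.5,218),.05),('boardend',(228,218),.047),('railL',(40,264),.057),('railR',(447,252),.057),('boardfarcorner',(113,220),.047)]: print(n,ray('top',uv,z).round(4))
g=cv2.cvtColor(im,cv2.COLOR_BGR2GRAY)
print(g[257,318:385]); print(g[210,315:340],g[225,315:340]);
for r in(200,218,235): print(im[r,222:236].tolist())
print('col',g[225:290,350])
E
```

```text
btn [ 0.5257 -0.1184  0.093 ]
plateFrontTop [ 0.5847 -0.0789  0.05  ]
boardend [0.5826 0.0728 0.047 ]
railL [0.5063 0.3617 0.057 ]
railR [ 0.5342 -0.2717  0.057 ]
boardfarcorner [0.5768 0.2556 0.047 ]
[126 127 129 135  88  76  35   7  29  41  44  17  24  40  41  39  42  35
   7  61 100 110 117  60  30 104 112 113  77  36  86 110 114 102  51  45
 107 115 119  56  26 105 114 118  98  50  31  33  36  12   2   8   2   3
  14  36  42  34   3 125 133 127 131 132 127 129 130]
[ 94  88  86  89  97  62  45  29 108 128 126 127 126 132  98 103 109 109
 110 111 106 107 111 108 112] [ 91  94  89  89  93  56  44  45  19 126 132 127 127 128 130 113 110 107
 106 104 105 104 107 109 111]
[[68, 105, 123], [69, 106, 125], [73, 115, 132], [43, 69, 88], [17, 27, 41], [16, 28, 39], [14, 25, 37], [42, 52, 61], [96, 101, 107], [102, 108, 114], [101, 108, 114], [98, 107, 112], [96, 104, 110], [100, 106, 112]]
[[78, 122, 125], [79, 123, 124], [83, 129, 126], [70, 109, 134], [31, 51, 70], [15, 26, 34], [12, 27, 35], [22, 32, 44], [97, 105, 111], [104, 111, 116], [98, 106, 112], [95, 103, 109], [95, 102, 108], [95, 103, 109]]
[[79, 123, 125], [80, 124, 126], [82, 126, 127], [79, 121, 135], [33, 55, 68], [12, 23, 33], [18, 29, 38], [8, 18, 31], [88, 93, 98], [101, 109, 115], [98, 106, 112], [99, 106, 113], [97, 105, 111], [100, 106, 114]]
col [105 103 106 108  56  63  64  60  42  48  48  48   9  28  47  36   7  25
  82 110 108 109 108 108 107 108 109 109 110 111 112 112 114 115 113 115
 113 114 115 115 115 116 114 113 114 114  78  26  45  43  24  37 113 102
 106 104 108 110 111 108 107 109 107 108 110]
```

View pics/crop0.png

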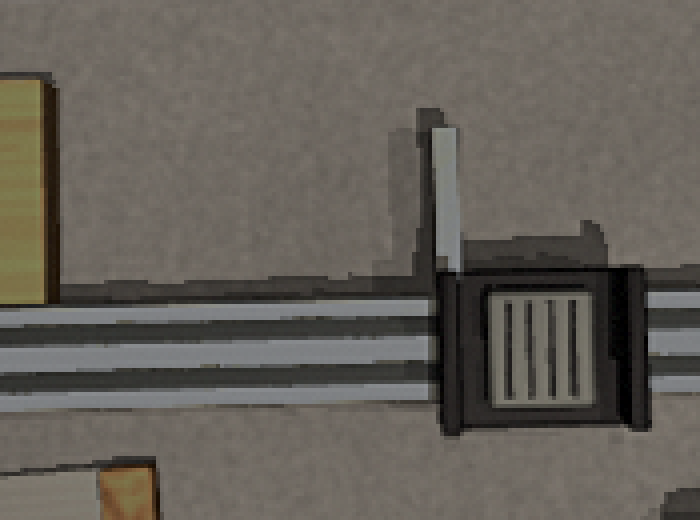

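The crop shows the button plate spanning u≈337–363 and v≈243–271, which matches its known 40 x 44 mm. The plate front is at u≈323. The top edge of the board's end is at u≈225.7, with its dark end face running to 229. The rail's measured length is 0.634 m (640 mm given), which checks out. The required slide is about 155 mm, along a rail yawed about 2.4°.

I'll turn to yaw 92.4° so that tool x lies along the rail, close the fingers and travel over.

Emit:
{"fn": "arm_command", "kwargs": {
  "series": "0 0 0 0.1185 255;0 0 0 0.1185 255;0 0 0 0.1185 255;0 0 0 0.1185 255;0 0 0 0.1185 255;0 0 0 0.1185 255;0 0 0 0.1185 255;0 0 0 0.1185 255;0 0 0 0.1185 255;0 0 0 0 255",
  "squeeze": 20
}}

```text
time_s: 0.93
tool_pos: [0.2901, 0.5813, 0.222]
tool_rot: [-180.0, 0.1, 92.2]
force: [-0.0, -0.1, 0.5]
grip_width: 0.0282
grasp_force: 0.0
```

Emit:
{"fn": "arm_command", "kwargs": {
  "series": "-15 5 0 0 255;-36 10 0 0 255;-36 10 0 0 255;-36 10 0 0 255;-36 10 0 0 255;-36 10 0 0 255;-36 10 0 0 255;-36 10 0 0 255;-36 10 0 0 255;-36 10 0 0 255;-36 10 0 0 255;-36 10 0 0 255;-36 10 0 0 255;-36 10 0 0 255;-36 10 0 0 255;-36 10 0 0 255;-36 10 0 0 255;-36 10 0 0 255;-36 10 0 0 255;-36 10 0 0 255"
}}

```text
time_s: 2.6
tool_pos: [0.5142, -0.1104, 0.2227]
tool_rot: [180.0, -0.0, 92.6]
force: [0.3, 0.0, -0.1]
grip_width: 0.001
grasp_force: 0.0
```

Emit:
{"fn": "arm_command", "kwargs": {
  "series": "-4 6 10 0 255;-4 5 25 0 255;0 0 25 0 255;0 0 20 0 255;0 0 12 0 255;0 0 0 0 255;0 0 0 0 255"
}}

```text
time_s: 3.18
tool_pos: [0.5252, -0.1162, 0.1305]
tool_rot: [-180.0, 0.0, 92.5]
force: [-0.3, -0.9, 0.4]
grip_width: 0.0004
grasp_force: 0.0
```

```bash
python3 - <<'E'
from h import *
a=cams.read_camera('side'); b=cams.read_camera('top')
cv2.imwrite('pics/c1.png',np.hstack([cv2.resize(a[150:300,220:370],(400,400)),cv2.resize(b[200:300,300:400],(400,400))]))
o=telemetry.get_obs(); print(o['tool_pos'],o['tool_rot'],o['force'])
def proj(n,p):
    c=cams.calibration(n); q=R.from_euler('xyz',c['rotation'],degrees=True).as_matrix().T@(np.array(p)-c['origin']); return (c['K']@(q/q[2]))[:2]
for p in([.5257,-.119,.093],o['tool_pos']): print(proj('side',p).round(1),proj('top',p).round(1))
E
```

```text
[ 0.52636342 -0.11630925  0.13192911] [1.79869341e+02 1.82466426e-03 9.24340999e+01] [-0.15894624  0.41419977 -0.20047529]
[295.1 237.6] [350.4 257. ]
[294.1 216.2] [350.5 257.6]
```

View pics/c1.png

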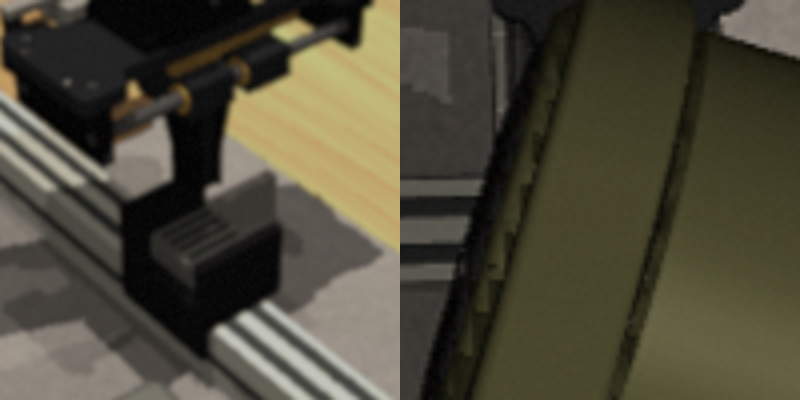

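The side crop shows the fingertip at about (295,219) and the button centre at about (294,240). Both agree with the projected positions within 3 px. I'll descend onto the button next.

Emit:
{"fn": "arm_command", "kwargs": {
  "series": "-3 0 8 0 255;0 0 10 0 255;0 0 10 0 255;0 0 6 0 255;0 0 4 0 255;0 0 3 0 255;0 0 2 0 255;0 0 2 0 255;0 0 0 0 255;0 0 0 0 255"
}}

```text
time_s: 4.12
tool_pos: [0.5248, -0.1194, 0.0859]
tool_rot: [-179.9, -0.0, 92.4]
force: [-4.0, 0.5, 7.1]
grip_width: 0.0007
grasp_force: 3.7
```

Emit:
{"fn": "arm_command", "kwargs": {
  "series": "0 0 1.5 0 255;0 0 1.5 0 255;0 0 1 0 255;0 0 0 0 255;0 0 0 0 255"
}}

```text
time_s: 4.53
tool_pos: [0.5248, -0.1194, 0.0821]
tool_rot: [-179.9, -0.0, 92.4]
force: [-5.1, 0.3, 8.2]
grip_width: 0.0003
grasp_force: 4.3
```

Emit:
{"fn": "arm_command", "kwargs": {
  "series": "0 -0.5 0 0 255;1 0 0 0 255;2 0 0 0 255;3 0 0 0 255;4 0 0 0 255;4 0 0 0 255;4 0 0 0 255;4 0 0 0 255;3 0 0 0 255;2 0 0 0 255;1 0 0 0 255;0 0 0 0 255;0 0 0 0 255"
}}

```text
time_s: 5.62
tool_pos: [0.5237, -0.0915, 0.0824]
tool_rot: [-180.0, -0.0, 92.4]
force: [-4.3, -0.2, 8.9]
grip_width: 0.0005
grasp_force: 4.3
```

```bash
python3 - <<'E'
from h import *
a=cams.read_camera('side'); b=cams.read_camera('top')
cv2.imwrite('pics/c2.png',np.hstack([cv2.resize(a[130:280,190:340],(400,400)),cv2.resize(b[170:290,210:330],(400,400))]))
o=telemetry.get_obs(); print(o['tool_pos'],o['force'])
E
```

```text
[ 0.523638   -0.09148325  0.08236728] [-3.72326523  0.6628922   8.30771424]
```

View pics/c2.png

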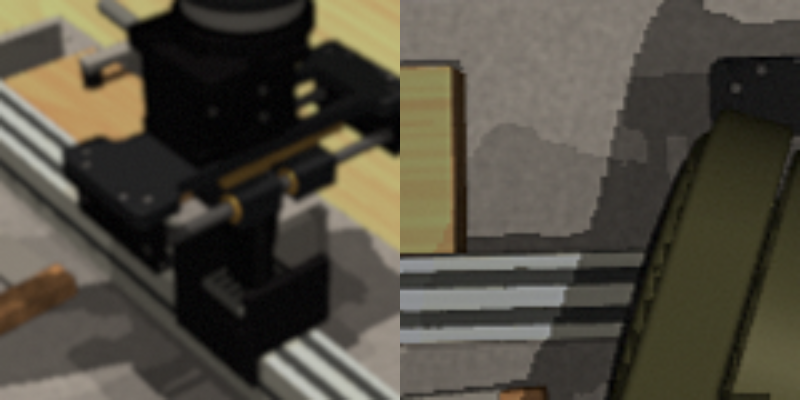

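The side crop shows the finger still between the walls. The block's lower corner has moved from about (297,281) to about (280,272), so the stop is following the finger. I'll continue most of the way.

Emit:
{"fn": "arm_command", "kwargs": {
  "series": "2 0 0 0 255;4 0 0 0 255;6 0 0 0 255;7 0 0 0 255;8 0 0 0 255;8 0 0 0 255;8 0 0 0 255;8 0 0 0 255;8 0 0 0 255;8 0 0 0 255;8 0 0 0 255;8 0 0 0 255;7 0 0 0 255;6 0 0 0 255;5 0 0 0 255;4 0 0 0 255;3 0 0 0 255;2 0 0 0 255;0 0 0 0 255;0 0 0 0 255"
}}

```text
time_s: 7.38
tool_pos: [0.5192, 0.0191, 0.0824]
tool_rot: [-180.0, -0.1, 92.4]
force: [-3.4, -0.3, 8.2]
grip_width: 0.0009
grasp_force: 4.3
```

Emit:
{"fn": "arm_command", "kwargs": {
  "series": "1 0 0 0 255;1.5 0 0 0 255;1.5 0 0 0 255;1.5 0 0 0 255;1.5 0 0 0 255;1.5 0 0 0 255;1 0 0 0 255;1 0 0 0 255;0.5 0 0 0 255;0 0 0 0 255;0 0 0 0 255"
}}

```text
time_s: 8.3
tool_pos: [0.5188, 0.0296, 0.0824]
tool_rot: [-180.0, -0.0, 92.4]
force: [-4.2, 0.5, 7.9]
grip_width: 0.0003
grasp_force: 4.3
```

```bash
python3 - <<'E'
from h import *
a=cams.read_camera('side'); b=cams.read_camera('top')
cv2.imwrite('pics/c3.png',np.hstack([cv2.resize(a[110:260,170:320],(400,400)),cv2.resize(b[180:260,200:280],(400,400))]))
o=telemetry.get_obs(); print(o['tool_pos'],o['force'])
E
```

```text
[0.51877366 0.02961777 0.0824067 ] [-3.58707517 -0.608671    9.06823286]
```

View pics/c3.png

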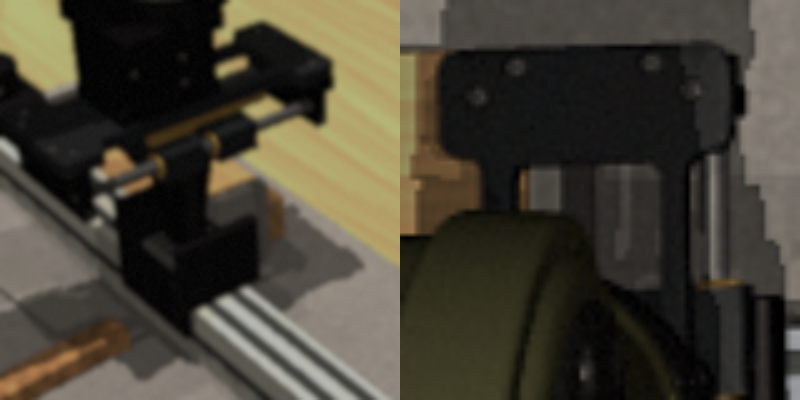

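The gripper hides the gap in both crops; the end of the board shows behind the stop at about (268,187) in the side picture. From here I'll go by feel in short steps.

Emit:
{"fn": "arm_command", "kwargs": {
  "series": "1 0 0 0 255;1 0 0 0 255;1 0 0 0 255;1 0 0 0 255;0 0 0 0 255;0 0 0 0 255"
}}

```text
time_s: 8.9
tool_pos: [0.5186, 0.0337, 0.0824]
tool_rot: [-180.0, -0.0, 92.4]
force: [-2.6, -1.2, 8.7]
grip_width: 0.0001
grasp_force: 4.3
```

Emit:
{"fn": "arm_command", "kwargs": {
  "series": "1 0 0 0 255;1 0 0 0 255;0 0 0 0 255;0 0 0 0 255"
}}

```text
time_s: 9.23
tool_pos: [0.5185, 0.0357, 0.0824]
tool_rot: [-180.0, -0.0, 92.4]
force: [-4.8, 0.5, 9.7]
grip_width: 0.0005
grasp_force: 4.3
```

Emit:
{"fn": "arm_command", "kwargs": {
  "series": "1 0 0 0 255;0.5 0 0 0 255;0 0 0 0 255;0 0 0 0 255"
}}

```text
time_s: 9.57
tool_pos: [0.5185, 0.0359, 0.0824]
tool_rot: [-180.0, 0.1, 92.3]
force: [-3.4, -2.8, 9.3]
grip_width: 0.0003
grasp_force: 4.3
```

Emit:
{"fn": "arm_command", "kwargs": {
  "series": "1 0 0 0 255;0.5 0 0 0 255;0 0 0 0 255;0 0 0 0 255"
}}

```text
time_s: 9.9
tool_pos: [0.5187, 0.0362, 0.0824]
tool_rot: [-180.0, 0.1, 92.3]
force: [-2.9, -4.9, 9.0]
grip_width: 0.0006
grasp_force: 4.3
```

The stop has met the board: the tool stalled at y≈0.036 (expected 0.035) and the force along the rail is rising. I'll let go by lifting straight up, then back well away so I can check.

Emit:
{"fn": "arm_command", "kwargs": {
  "series": "0 0 -2 0 255;0 0 -2 0 255;0 0 -3 0 255;0 0 -4 0 255;0 0 -8 0 255;0 0 -15 0 255;0 0 -25 0 255;0 0 -30 0 255;0 0 -30 0 255;0 0 -20 0 255;0 0 0 0 255"
}}

```text
time_s: 10.82
tool_pos: [0.5211, 0.0397, 0.2255]
tool_rot: [179.5, -0.2, 92.4]
force: [0.6, -0.5, -0.5]
grip_width: 0.0007
grasp_force: 0.0
```

Emit:
{"fn": "arm_command", "kwargs": {
  "series": "15 0 0 0 255;30 0 0 0 255;35 0 0 0 255;35 0 0 0 255;35 0 0 0 255;35 0 0 0 255;35 0 0 0 255;35 0 0 0 255;35 0 0 0 255;30 0 0 0 255;15 0 0 0 255;0 0 0 0 255;0 0 0 0 255"
}}

```text
time_s: 11.9
tool_pos: [0.5042, 0.373, 0.2197]
tool_rot: [-179.9, 0.1, 92.4]
force: [0.5, -1.3, 0.2]
grip_width: 0.0004
grasp_force: 0.0
```

```bash
python3 - <<'E'
from h import *
a=cams.read_camera('side'); b=cams.read_camera('top')
cv2.imwrite('pics/c4.png',np.hstack([cv2.resize(a[110:260,170:320],(400,400)),cv2.resize(b[180:280,190:290],(400,400),interpolation=cv2.INTER_NEAREST)]))
o=telemetry.get_obs(); print(o['tool_pos'],o['force'],o['time_s'])
E
```

```text
[0.50540423 0.37082535 0.2204951 ] [ 0.74919025 -0.86496969 -0.02382973] 12.0
```

View pics/c4.png

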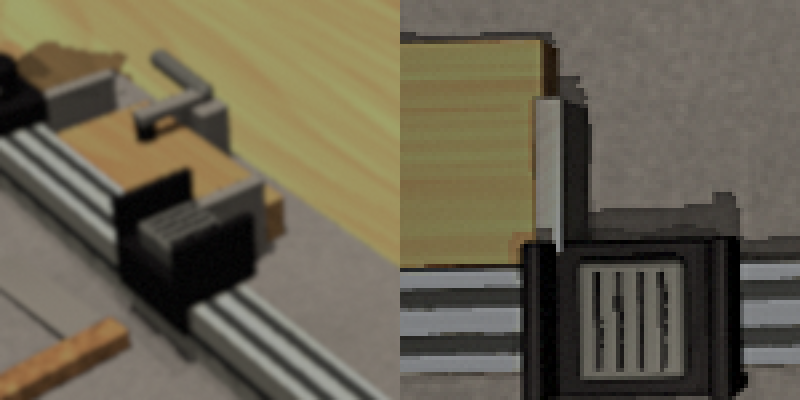

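The plate sits up against the end of the board (top image u≈223–226). The button is back up, centred at about (248,260), and the tool is clear of everything.

```bash
python3 -c "
from h import *
print(ray('top',(248.1,260),.093), env.sign_off())"
```

```text
the job is handed in; nothing more can be done
[0.51906928 0.03212949 0.093     ] None
```

The stop was slid about 155 mm with its button held down until its plate met the board, then released; the button sprang up, the stop locked about 3–4 mm back by the camera (about the 3 mm you allowed), and I handed the job in at about 12 s.

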